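# Set the tilting spindle upright, pin it, and fit the splined chuck

## Task

The little tilting spindle unit was left leaning over after the last job. Swing it with its ball lever until the spindle stands upright against its stop, then move the index pin from its parking hole into the lock hole so that the head cannot swing back, and then fit the chuck with the wide flange on the splined spindle: press and turn it until the splines mesh and it drops fully home on the shoulder. Leave the narrow-flanged chuck and everything else on the bench where they are.

Things in the scene. Friction and masses are not known exactly. Their poses are not given: they have to be found in the camera images.
- positioner: Bolted-down unit that carries the tilting head; place and yaw vary. Aluminium base plate 92 x 130 x 8 mm (y -80 to +50 mm) with two cheeks 106 mm high, 52 mm wide, outer faces at y +-30 mm. Origin on the bench below the trunnion's middle; y runs along the trunnion, z up, x away from the robot at yaw 0. The lock and parking blocks are on its -y side.
- hinge (a point): Middle of the trunnion axis, 80 mm above the bench; axes as positioner. The head swings about this point's y axis.
- head (a joint): Tilt of the head, rad: 0 = spindle upright, against a solid stop; positive = the spindle leans to the positioner's -x side, up to 1.1. Starts at 0.45 to 0.95. Stays where it is left (hinge friction 0.35 N m, about 5 N at the ball).
- lever_ball (a point): Centre of the black ball, 24 mm diameter, on the head's tilt lever. At tilt q it lies, from hinge in positioner axes, at x 80*sin(0.9-q), y 42, z 80*cos(0.9-q) mm: pushing it to +x and down rights the head. The 8 mm rod runs from the axis to the ball in the plane y 42. Pinched from above with the fingers closing along y, it turns in the grip as it swings.
- lock_hole (a point): Centre of the lock hole's mouth on the lock block (28 x 24 mm), at x 0, y -64 mm of the positioner, 28 mm above the bench; axes as positioner. The upright hole is 12 mm wide, 20 mm deep, 1.5 mm chamfer.
- lock_foot (a point): On the head: centre of the upper mouth of the 12 mm hole in the foot of its lock arm (steel plate 24 x 42 x 8 mm). With the head upright it stands right above lock_hole, 38 mm above the bench, and the pin goes down through both; with the head leaning it is swung away to +x.
- park_hole (a point): Centre of the parking hole's mouth (12 mm wide), at x -30, y -64 mm of the positioner, on the parking block (24 x 24 mm) 38 mm above the bench.
- index_pin: Loose pin, 85 mm long, 70 g, upright in the parking hole at the start. Origin at its lower tip, z up along it. Conical nose 5 mm long and 10 mm shank to z 28; collar 18 mm diameter to z 32; thin neck; round black grip, 16 mm diameter, z 43 to 85. It hangs by its collar: both parked and fully in the lock hole its tip is 10 mm above the bench, the collar on the block or foot.
- spindle_shoulder (a point): On the head: centre of the flat shoulder face (38 mm diameter) the chuck seats on, 36 mm from the trunnion axis; z along the spindle, outwards. With the head upright it is 116 mm above the bench.
- spindle_tip (a point): On the head: tip of the spindle, 39 mm from the shoulder. From the shoulder: six even splines 18 mm high (4 mm wide, 24 mm over the tips, core 16 mm), then a plain 16 mm nose to 32 mm, then a cone to 7 mm at the tip. The splines stand at any angle, not reported and not that of this point; the geared spindle takes 0.8 N m to turn.
- chuck_wide: The chuck to fit: steel, 280 g, 46 mm high. Round flange 64 mm diameter, 8 mm thick; on it a hexagonal body 36 mm across flats, z 8 to 46 mm; its flats face 0, 60, 120 ... degrees from its x axis. Origin at the centre of its underside, z up. Stands on the bench left or right of the positioner, in either its own or chuck_narrow's place.
- chuck_wide_top (a point): Centre of chuck_wide's open bore at its top face, 46 mm above its underside. The bore is 27 mm wide; in its lowest 20 mm six ribs (4.5 mm wide) leave 18.2 mm. The ribs slip over the spindle nose at any angle, then rest on the spline ends 18 mm short of home. In every 60 degrees of turning there is a window of about 6 degrees in which it drops home onto the shoulder.
- chuck_narrow: Another chuck, not wanted: same hexagonal body and height, flange only 45 mm in diameter. Origin at the centre of its underside.
- vial_a: Glass vial with cap, 22 mm diameter, 45 mm high, standing about 60 mm from the centre of chuck_wide. Origin at the centre of its underside.
- brass_coupling: Brass fitting, 22 mm diameter, 25 mm high, standing about 60 mm from the centre of chuck_narrow. Origin at the centre of its underside.
- tape_roll: Tape roll lying flat, 68 mm diameter, 19 mm high. Origin at the centre of its underside.
- fixture_block_a: Aluminium block 25 x 40 x 21 mm on the bench, the one beside the toggle clamp. Origin at the centre of its underside.
- fixture_block_b: Aluminium block 25 x 40 x 21 mm standing about 54 mm from the centre of chuck_wide, on the other side than vial_a. Origin at the centre of its underside.
- hexkey: Hex key lying flat, 26 x 77 x 4 mm, between the toggle clamp and the vice.
- screwdriver: Screwdriver lying flat, 17 x 157 x 19 mm, at the right of the bench.

How it is judged:
On the way, in this order (a step that is already met when the one before it is completed fails the run):
1. the head has been swung upright (value of joint head below 0.06 rad), for 0.2 s.
2. the index pin is fully in the lock hole with the head upright (value of joint head below 0.06 rad and z of index_pin in the frame of lock_hole below -0.014 m and horizontal distance between index_pin and lock_hole below 0.004 m and angle between index_pin's own z axis and vertical below 0.15 rad), for 0.2 s.
3. the wide-flanged chuck is fully home on the splined spindle (all of step 2 and z of chuck_wide in the frame of spindle_shoulder between -0.003 and 0.003 m and horizontal distance between chuck_wide and spindle_shoulder below 0.003 m and angle between the z axis of chuck_wide and the z axis of spindle_shoulder, either way round below 0.06 rad), for 0.2 s.
At the end, for the whole second after the job is handed in: Head upright (tilt below 0.06 rad); index pin down in the lock hole (tip 14 mm or more below the block's top, within 4 mm of its axis, leaning under 0.15 rad); wide chuck home (within 3 mm of the shoulder and of the axis, 0.06 rad); both at rest (all of step 3 and linear speed of each of chuck_wide, index_pin below 0.02 m/s); the robot touches nothing.
It fails at once if the narrow-flanged chuck or another bystander was moved more than 30 mm (distance of any of chuck_narrow, vial_a, brass_coupling, tape_roll, fixture_block_a, fixture_block_b, hexkey, screwdriver from where it was at the start of the episode above 0.03 m).
It fails at once if the vial or the narrow-flanged chuck was knocked over (angle between any of vial_a, chuck_narrow's own z axis and vertical above 0.6 rad).
It also fails if it takes over 62 s, if anything falls off the work surface, if the arm or the gripper's body presses on something with over 40 N, if the wrist force passes 120 N, or if a joint passes its speed limit or range.

## Robot

A 7-joint arm with a two-finger parallel gripper is mounted at the origin on a cart in front of the work surface, level with it; the furniture and walls round the work are solid. World frame = base frame: x ahead of the robot, y to its left, z up, the work surface at z = 0. Lengths are in m, angles in rad, forces in N, time in s.
With the tool pointing down it reaches from about 0.375 to 0.925 m from the base axis. Payload 3.1 kg.
Tool frame: the origin (TCP) lies at the very end of the fingers, on their centre line; the grasp point (between the pads) lies 19 mm behind it; z points along the fingers, y is the line along which they close (so a half turn about z gives the same grasp; the last joint's range is limited). The gripper opens to 85 mm and grips with 20 to 120 N. Pads are 22 mm wide; open, the fingers measure 114 mm over their backs; the gripper's body (76 mm by 85 mm) begins 54 mm behind the grasp point. The pads swing forward as they close: fully open they stand 13 mm farther back than shut.
Start: joints at [-1.309, 0.383, 0.044, 1.598, -0.018, 1.161, -0.05], TCP at [0.229, 0.608, 0.231] pointing down, gripper open.
Joint ranges: [-2.61, 2.61], [-0.41, 2.15], [-1.48, 1.57], [0, 2.5], [-1.57, 4.71], [0.05, 1.97], [-2.85, 2.85]. Speed limits (rad/s): [2.79, 2.79, 3.14, 3.14, 3.14, 3.14, 3.14].

## Interface

Orientations are given as a unit quaternion [w, x, y, z].
In Python, from bench import ctrl gives the robot as it stands.
- The arm moves only by the tool servo_tool, never from a script. Its argument "deltas" is a list of rows, each an object of numbers: "x", "y", "z": the shift along the world's x, y, z in m; "turn": the turn about the world's z in rad; "gripper": the gripper's target within -1 to 1 (shut at 1, half-way at 0, fully open at -1). In form: [{"x": .., "y": .., "z": .., "turn": .., "gripper": ..}, ...]. A call has 1 to 20 rows; each row is the pose to reach, as a shift and turn from the pose commanded when the call began; what a row does not reach only later rows make up. A row lasts 1/12 s, in which the tool goes at most 41.7 mm and 7.16 degrees, less where a joint would pass 70% of its speed; a pose out of reach is approached as far as the arm can. A call with a gripper value outside its range is refused whole. The fingers move at their own pace and stop on an object; "force" is the grip in N (left out, the last holds). Time passes only in rows, so rows that repeat a pose let the fingers close. It gives the time, the measured TCP pose, the force, the opening and the grip force at its end, in the units of the state.
- ctrl.observe(): the state, without advancing time (a new reading comes with each control period).
- ctrl.grab_frame(name): name is "side" or "top" or "wrist"; returns (picture, depth): 420x560x3 uint8, red, green, blue; 420x560 float32, m along the optical axis (not along the pixel's ray), 0 where there is no reading.
- ctrl.camera_model(name): a dict with "fx", "fy", "cx", "cy" (pixels), "R" (3x3) and "t" (3): a world point X has camera coordinates R X + t. Camera axes: x right, y down, z forward; pixel columns grow to the right and rows downward; lengths in m; the calibration is good to about 2 mm. A picture is of the moment at which its call begins: read the wrist's pose just before it. camera_model takes no time and is no camera call; for the wrist camera it gives the pose at the moment of the call.
- ctrl.finish_job(): hands the job in; it is judged then, once.
The state is a dict: "time_s": time; "joints": joint angles; "joint_vel": joint speeds; "joint_torque": joint torques, N m; "tcp_pos": TCP position; "orientation": TCP orientation; "force": force on the tool from outside, world axes, zero at the start; "ft_torque": the same for the moment, N m; "width": opening from 0.0 (shut) to 1.0 (fully open); "gripper_force": force on a finger pad.
Only numpy, scipy, OpenCV 4.12 (cv2) and the standard library are available. Lean on these libraries where they do the work, as an engineer would, in place of code of your own. Each camera call takes 0.05 s, during which the arm holds its last target. There are 200 camera calls.

## Working session

There is one attempt and no reset: what is moved stays moved. The work goes in short steps, Python scripts to look and compute and a tool call to move; the robot and the scene stay as the last step left them, time stands still between calls to the robot, and variables do not carry over. Pictures are saved under pics/ and viewed, at most 10 in all, crops included, and the job is handed in when it is done.

Besides the shell and the picture viewer there is one more tool, called after ">>>" as name([rows], argument=value, ...), one row to a line, values as JSON. servo_tool: Moves the arm, as the interface text tells. Its arguments: {"type":"object","properties":{"deltas":{"type":"array"},"force":{"type":"number"}},"required":["deltas"]}

```bash
mkdir -p pics; ls
cat > h.py <<'E'
from bench import ctrl
import numpy as np, cv2
np.set_printoptions(precision=4,suppress=True)
def grab(name,fn):
    m=ctrl.camera_model(name); p,d=ctrl.grab_frame(name)
    cv2.imwrite('pics/%s.png'%fn,p[:,:,::-1]); np.savez('pics/%s.npz'%fn,p=p,d=d,**{k:np.array(v) for k,v in m.items()})
    return p,d,m
def load(fn):
    z=np.load('pics/%s.npz'%fn); return z['p'],z['d'],{k:z[k] for k in('fx','fy','cx','cy','R','t')}
def world(d,m):
    v,u=np.mgrid[:d.shape[0],:d.shape[1]]
    c=np.stack([(u-m['cx'])/m['fx']*d,(v-m['cy'])/m['fy']*d,d],-1)
    return (c-np.array(m['t']))@np.array(m['R'])
def proj(X,m):
    c=np.array(m['R'])@np.array(X)+np.array(m['t']); return m['fx']*c[0]/c[2]+m['cx'],m['fy']*c[1]/c[2]+m['cy']
def onplane(u,v,z,m):
    R=np.array(m['R']);o=-R.T@np.array(m['t']);r=R.T@np.array([(u-m['cx'])/m['fx'],(v-m['cy'])/m['fy'],1.]);return o+r*(z-o[2])/r[2]
E
python3 - <<'E'
from h import *
for n in('top','side'):
    p,d,m=grab(n,n+'0'); print(n,m)
s=ctrl.observe();print(s)
a=cv2.imread('pics/top0.png')
cv2.imwrite('pics/top0b.png',cv2.resize(a,(800,600),interpolation=cv2.INTER_CUBIC))
E
```

```text
pics
top {'fx': 472.09031377378983, 'fy': 472.09031377378983, 'cx': 281.76693573413644, 'cy': 205.46133781882943, 'R': array([[ 0.0219, -0.9998,  0.0042],
       [-0.9843, -0.0223, -0.1749],
       [ 0.175 , -0.0003, -0.9846]]), 't': array([-0.0192,  0.5253,  1.122 ])}
side {'fx': 453.16196714733275, 'fy': 453.16196714733275, 'cx': 272.7574712650078, 'cy': 213.47986442364285, 'R': array([[ 0.9904, -0.1373,  0.0164],
       [-0.0749, -0.6322, -0.7712],
       [ 0.1163,  0.7626, -0.6364]]), 't': array([-0.4793,  0.1233,  0.9468])}
{'time_s': 0.1, 'joints': array([-1.3088,  0.3837,  0.0438,  1.5994, -0.0179,  1.1612, -0.0499]), 'joint_vel': array([-0.0012, -0.0009,  0.    , -0.0044, -0.0005, -0.0036,  0.0015]), 'joint_torque': array([  0.0032, -43.4732,   1.0291, -25.0456,   0.0107,   0.0054,
        -0.    ]), 'tcp_pos': array([0.2285, 0.6076, 0.23  ]), 'orientation': array([-0.0001,  0.1789,  0.9839, -0.0012]), 'force': array([-0.7888,  0.4816, -1.7887]), 'ft_torque': array([-0.0466, -0.0326, -0.0108]), 'gripper_force': 0.0, 'width': 1.0034065129840206}
```

View pics/top0b.png

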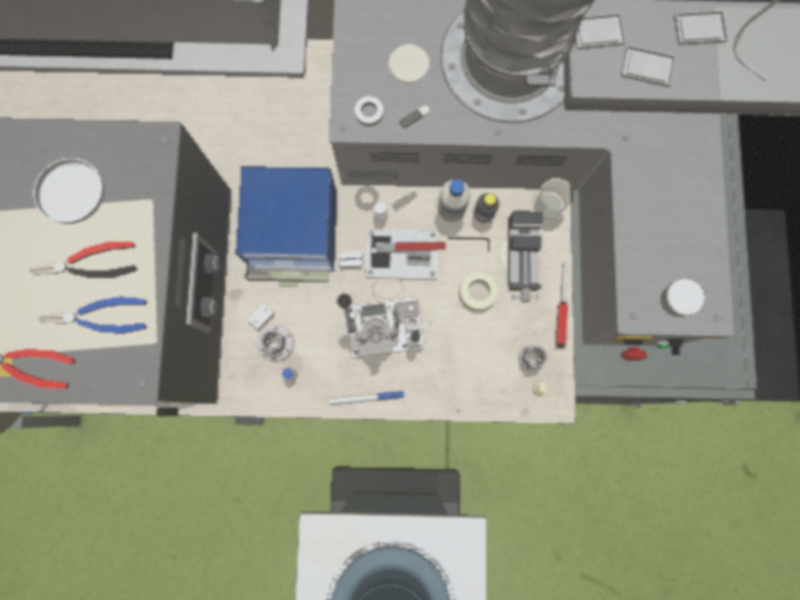

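View pics/side0.png

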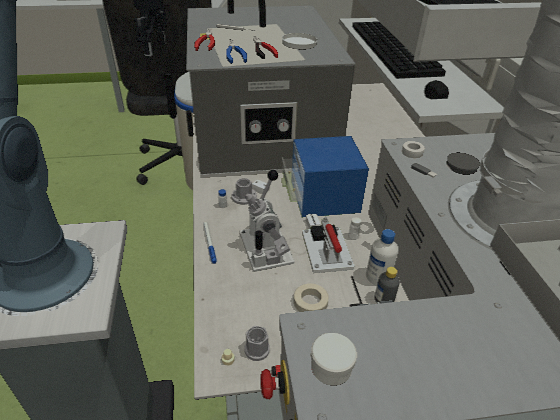

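The wide chuck is on the left, at top-picture (276,344) of 800x600. The narrow chuck is on the right at (533,358). The positioner is at about (380,330), with the lever ball at (344,300) and the pin's grip at (415,337).

Run:
```python
from h import *
p,d,m=load('top0'); W=world(d,m)
def at(u,v,r=2):
    w=W[v-r:v+r+1,u-r:u+r+1].reshape(-1,3); return np.median(w,0)
for n,(u,v) in dict(ball=(344,300),pin=(415,337),chuck=(276,344),narrow=(533,358),vial=(289,375),blk=(261,317),cab=(150,300),cabedge=(175,200),blue=(290,210),tape=(478,276),bench=(450,380),bench2=(230,400),robotside=(400,590)).items():
    print(n,at(int(u*.7),int(v*.7)), p[int(v*.7),int(u*.7)])
# dark pts
g=p.max(-1)
sel=(g<60)&(W[...,2]>0.03)&(W[...,0]>.35)&(W[...,0]<.7)&(abs(W[...,1])<.25)
sel[:, :]&=True
n,l,st,c=cv2.connectedComponentsWithStats(sel.astype(np.uint8))
for i in range(1,n):
    if st[i,4]>8: print(st[i],c[i],np.median(W[l==i],0),W[l==i][:,2].max())
a=cv2.imread('pics/top0.png')[190:275,150:315]; a=cv2.resize(a,None,fx=4.8,fy=4.8,interpolation=cv2.INTER_CUBIC)
b=cv2.imread('pics/side0.png')[160:275,210:320]; b=cv2.resize(b,None,fx=5,fy=5,interpolation=cv2.INTER_CUBIC)
cv2.imwrite('pics/topc.png',a);cv2.imwrite('pics/sidec.png',b)
```

```text
ball [0.4921 0.0847 0.1654] [79 78 78]
pin [ 0.4471 -0.0284  0.0948] [88 87 85]
chuck [0.4393 0.2159 0.0014] [192 186 175]
narrow [ 0.4244 -0.2412 -0.0004] [157 152 142]
vial [0.3823 0.1827 0.0454] [ 90 115 174]
blk [0.4853 0.2427 0.0178] [218 219 221]
cab [0.4633 0.3306 0.3036] [215 212 197]
cabedge [0.6064 0.3126 0.296 ] [97 95 94]
blue [0.6449 0.1795 0.1329] [ 73 100 152]
tape [ 0.5652 -0.1399  0.019 ] [218 220 198]
bench [ 0.381  -0.0946 -0.0004] [212 204 192]
bench2 [0.3377 0.2899 0.0004] [204 196 185]
robotside [ 0.0587 -0.0137  0.1163] [67 75 78]
```

View pics/topc.png

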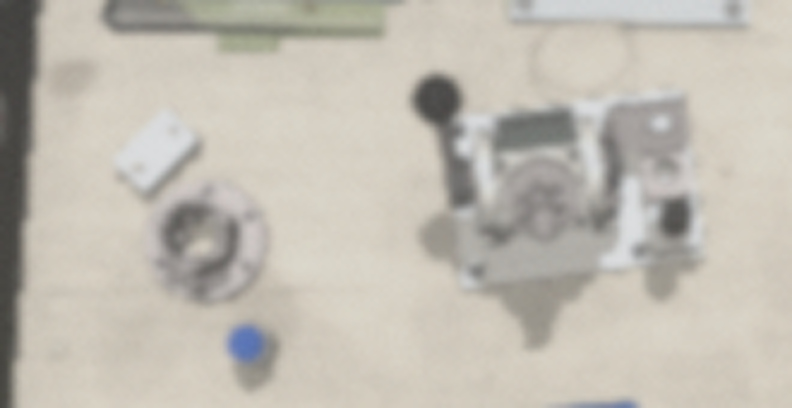

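View pics/sidec.png

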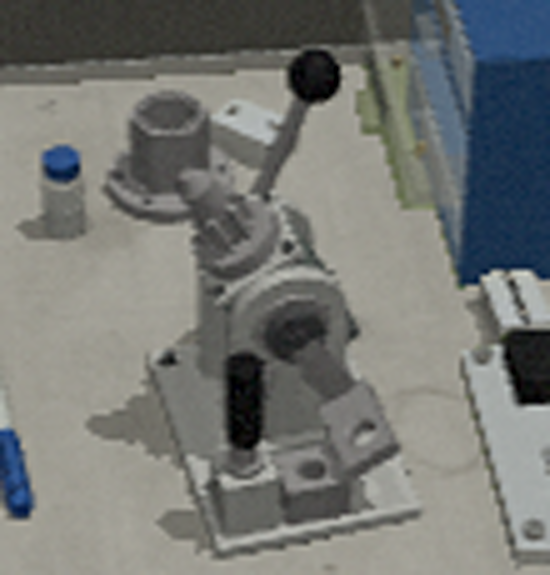

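Top crop: ball at (437,99), pin grip at (675,218), plate corners at (683,95), (703,258) and (463,288), chuck at (205,240). Side crop: ball at (314,76), lock hole at (313,467), plate corners at (222,553), (420,512) and (150,360). I'll fit the pose from these.

Run:
```python
from h import *
from scipy.optimize import least_squares
_,_,mt=load('top0');_,_,ms=load('side0')
T=lambda a,b:(150+(a+.5)/4.8-.5,190+(b+.5)/4.8-.5)
S=lambda a,b:(210+(a+.5)/5-.5,160+(b+.5)/5-.5)
def pts(q): return dict(ball=[80*np.sin(.9-q),42,80+80*np.cos(.9-q)],pp=[46,-80,8],mp=[-46,-80,8],mm=[-46,50,8],
  lock=[0,-64,28],pint=[-30,-64,95],tip=[-75*np.sin(q),0,80+75*np.cos(q)])
obs=[('t','ball',T(437,99)),('s','ball',S(314,76)),('t','pp',T(685,95)),('t','mp',T(703,260)),('t','mm',T(463,288)),
 ('s','pp',S(420,511)),('s','mp',S(222,554)),('s','mm',S(149,360)),('s','lock',S(313,467)),('t','pint',T(675,217+5)),('s','pint',S(246,358))]
def Wp(P,x):
    c,s=np.cos(x[2]),np.sin(x[2]);P=np.array(P)/1000
    return np.array([x[0]+c*P[0]-s*P[1],x[1]+s*P[0]+c*P[1],P[2]])
def f(x):
    r=[]
    for c,n,o in obs: r+=list(np.array(proj(Wp(pts(x[3])[n],x),mt if c=='t' else ms))-o)
    return np.array(r)
s=least_squares(f,[.46,.03,.1,.7],loss='soft_l1');x=s.x;print(x);
for o,r in zip(obs,f(x).reshape(-1,2)):print(o[:2],r)
for n,P in pts(x[3]).items():print(n,Wp(P,x))
print('ball0',Wp(pts(0)['ball'],x),'hinge',Wp([0,0,80],x),'park',Wp([-30,-64,38],x))
for z,uv in ((.046,(200,228)),(.008,(207,242))):print('chuck',onplane(*T(*uv),z,mt))
for z,uv in ((.046,(171,112)),):print('chuckS',onplane(*S(*uv),z,ms))
print('vial',onplane(*T(247,343),.045,mt))
```

```text
[0.4689 0.0365 0.1405 0.512 ]
('t', 'ball') [0.8801 0.2703]
('s', 'ball') [ 0.4577 -0.8395]
('t', 'pp') [ 0.6531 -1.0705]
('t', 'mp') [1.3718 0.2731]
('t', 'mm') [0.0729 0.5319]
('s', 'pp') [ 0.7484 -1.5376]
('s', 'mp') [-1.1714 -2.0317]
('s', 'mm') [-0.1523 -2.7526]
('s', 'lock') [-0.3029 -0.5589]
('t', 'pint') [ 0.9546 -1.2808]
('s', 'pint') [-0.6932  0.1609]
ball [0.493  0.0823 0.1541]
pp [ 0.5257 -0.0363  0.008 ]
mp [ 0.4346 -0.0492  0.008 ]
mm [0.4164 0.0795 0.008 ]
lock [ 0.4779 -0.0269  0.028 ]
pint [ 0.4482 -0.0311  0.095 ]
tip [0.4325 0.0313 0.1454]
ball0 [0.5251 0.0868 0.1297] hinge [0.4689 0.0365 0.08  ] park [ 0.4482 -0.0311  0.038 ]
chuck [0.4421 0.2119 0.046 ]
chuck [0.4388 0.2151 0.008 ]
chuckS [0.4395 0.2109 0.046 ]
vial [0.3845 0.1852 0.045 ]
```

>>> servo_tool([
  {"z":0.04},
  {"z":0.08},
  {"z":0.12},
  {"z":0.16},
  {"z":0.2},
  {"x":0.015,"y":-0.035,"z":0.22,"turn":0.05},
  {"x":0.03,"y":-0.07,"z":0.22,"turn":0.1},
  {"x":0.045,"y":-0.105,"z":0.22,"turn":0.15},
  {"x":0.06,"y":-0.14,"z":0.22,"turn":0.2,"gripper":0},
  {"x":0.075,"y":-0.175,"z":0.22,"turn":0.25},
  {"x":0.09,"y":-0.21,"z":0.22,"turn":0.3},
  {"x":0.105,"y":-0.245,"z":0.22,"turn":0.35},
  {"x":0.12,"y":-0.28,"z":0.22,"turn":0.4},
  {"x":0.135,"y":-0.315,"z":0.22,"turn":0.45},
  {"x":0.15,"y":-0.35,"z":0.22,"turn":0.5},
  {"x":0.165,"y":-0.385,"z":0.21,"turn":0.5},
  {"x":0.18,"y":-0.42,"z":0.19,"turn":0.5},
  {"x":0.195,"y":-0.455,"z":0.17,"turn":0.5},
  {"x":0.21,"y":-0.49,"z":0.15,"turn":0.5},
  {"x":0.22,"y":-0.52,"z":0.13,"turn":0.5,"gripper":0},
])

```text
invalid input
```

Run:
```python
from h import *
s=ctrl.observe();print(s['time_s'],s['tcp_pos'],s['orientation'],s['width'],s['joints'])
p,d,m=grab('wrist','w1');R=np.array(m['R']);print(R,-R.T@m['t'],m['fx'])
cv2.imwrite('pics/w1b.png',cv2.resize(cv2.imread('pics/w1.png'),(800,600),interpolation=cv2.INTER_CUBIC))
```

```text
0.1 [0.2285 0.6076 0.23  ] [-0.0001  0.1789  0.9839 -0.0012] 1.0034065129840206 [-1.3088  0.3837  0.0438  1.5994 -0.0179  1.1612 -0.0499]
[[ 0.3524  0.9358 -0.0027]
 [ 0.8936 -0.3357  0.298 ]
 [ 0.278  -0.1074 -0.9546]] [0.1583 0.6352 0.3714] 306.678000641323
```

View pics/w1b.png

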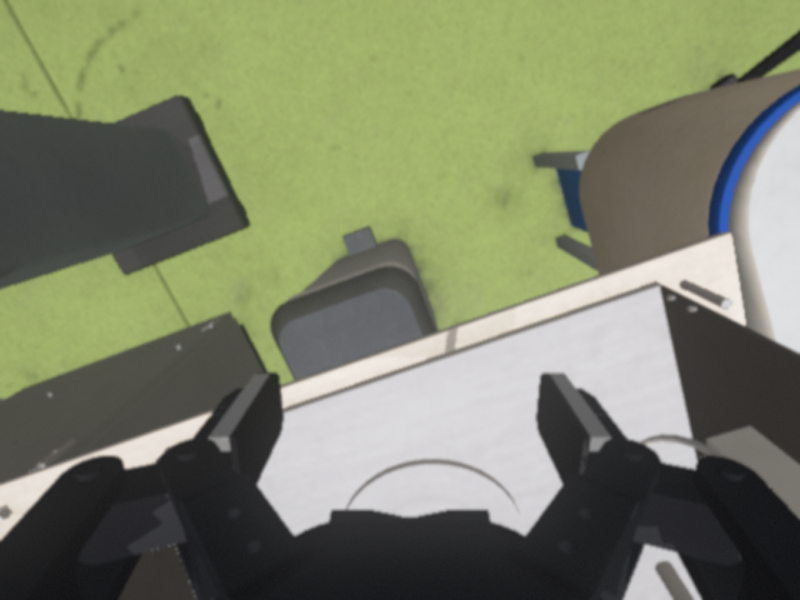

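The picture is from the start pose, because the move was refused. I'll send complete rows instead.

>>> servo_tool([
  {"x":0.0,"y":0.0,"z":0.04,"turn":0.0,"gripper":-1.0},
  {"x":0.0,"y":0.0,"z":0.08,"turn":0.0,"gripper":-1.0},
  {"x":0.0,"y":0.0,"z":0.12,"turn":0.0,"gripper":-1.0},
  {"x":0.0,"y":0.0,"z":0.16,"turn":0.0,"gripper":-1.0},
  {"x":0.0,"y":0.0,"z":0.2,"turn":0.0,"gripper":-1.0},
  {"x":0.015,"y":-0.035,"z":0.22,"turn":0.05,"gripper":-1.0},
  {"x":0.03,"y":-0.07,"z":0.22,"turn":0.1,"gripper":-1.0},
  {"x":0.045,"y":-0.105,"z":0.22,"turn":0.15,"gripper":-1.0},
  {"x":0.06,"y":-0.14,"z":0.22,"turn":0.2,"gripper":0.0},
  {"x":0.075,"y":-0.175,"z":0.22,"turn":0.25,"gripper":0.0},
  {"x":0.09,"y":-0.21,"z":0.22,"turn":0.3,"gripper":0.0},
  {"x":0.105,"y":-0.245,"z":0.22,"turn":0.35,"gripper":0.0},
  {"x":0.12,"y":-0.28,"z":0.22,"turn":0.4,"gripper":0.0},
  {"x":0.135,"y":-0.315,"z":0.22,"turn":0.45,"gripper":0.0},
  {"x":0.15,"y":-0.35,"z":0.22,"turn":0.5,"gripper":0.0},
  {"x":0.165,"y":-0.385,"z":0.21,"turn":0.5,"gripper":0.0},
  {"x":0.18,"y":-0.42,"z":0.19,"turn":0.5,"gripper":0.0},
  {"x":0.195,"y":-0.455,"z":0.17,"turn":0.5,"gripper":0.0},
  {"x":0.21,"y":-0.49,"z":0.15,"turn":0.5,"gripper":0.0},
  {"x":0.22,"y":-0.52,"z":0.13,"turn":0.5,"gripper":0.0},
], force=60)

```text
time_s: 1.82
tcp_pos: [0.4495, 0.0863, 0.3608]
orientation: [0.001, -0.07, 0.998, 0.0]
force: [2.7, 0.4, 0.0]
width: 0.497
gripper_force: 0.0
```

Run:
```python
from h import *
p,d,m=grab('wrist','w2');R=np.array(m['R']);print(-R.T@m['t'],ctrl.observe()['joints'])
cv2.imwrite('pics/w2b.png',cv2.resize(cv2.imread('pics/w2.png'),(800,600),interpolation=cv2.INTER_CUBIC))
```

```text
[0.3748 0.076  0.5021] [-0.8338 -0.1237  0.5281  1.8917  0.0687  1.3644  1.3746]
```

View pics/w2b.png

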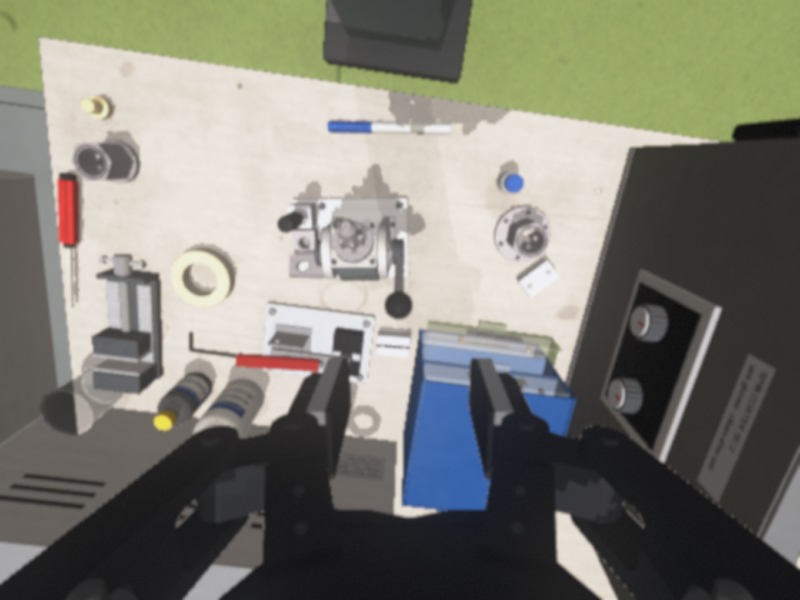

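The wrist view shows the ball at (398,304), the pin grip's top end at about (286,224), and the chuck's bore at (528,236) of 800x600. I'll cross-check these against the fit.

Run:
```python
from h import *
p,d,m=load('w2');W=world(d,m);g=p.max(-1)
k=lambda a,b:((a+.5)*.7-.5,(b+.5)*.7-.5)
def blob(sel,box):
    u0,u1,v0,v1=box; s=np.zeros(sel.shape,np.uint8); s[v0:v1,u0:u1]=sel[v0:v1,u0:u1]
    n,l,st,c=cv2.connectedComponentsWithStats(s); i=1+np.argmax(st[1:,4]); return st[i],c[i],l==i
st,c,l=blob(g<75,(262,295,195,228));print('ball',st,c,onplane(*c,.154,m),W[l][:,2].max())
print('pred',proj([.493,.0823,.1541],m))
for mm in('top0','side0'):
    P,D,M=load(mm);G=P.max(-1);u,v=map(int,proj([.493,.0823,.1541],M));s_,c_,l_=blob(G<75,(u-9,u+10,v-9,v+10));print(mm,s_,c_,onplane(*c_,.154,M))
print('pintop',onplane(*k(286,224),.095,m),'pred pix',np.array(proj([.4482,-.0311,.095],m))/.7)
# chuck: flange circle & vial
w=W[150:200,340:390].reshape(-1,3);col=p[150:200,340:390].reshape(-1,3)
top=w[(w[:,2]>.040)&(w[:,2]<.052)&(abs(w[:,1]-.213)<.03)];print('chucktop',len(top),top.min(0),top.max(0),cv2.minEnclosingCircle(top[:,:2].astype(np.float32)))
fl=w[(w[:,2]>.004)&(w[:,2]<.013)&(np.hypot(w[:,0]-.44,w[:,1]-.213)<.037)];print('flange',cv2.minEnclosingCircle(fl[:,:2].astype(np.float32)))
```

```text
ball [271 205  16  17 206] [278.5146 212.9612] [0.4927 0.0832 0.154 ] 0.5020919283775179
pred (np.float64(277.7388489699612), np.float64(213.12291350057103))
top0 [242 211   1   1   1] [242. 211.] [0.4919 0.0812 0.154 ]
side0 [263 164  19  17 194] [271.9278 170.2526] [0.4929 0.0966 0.154 ]
pintop [ 0.4491 -0.0288  0.095 ] pred pix [283.3439 222.4968]
chucktop 276 [0.4203 0.1967 0.04  ] [0.4598 0.234  0.0476] ((0.44033002853393555, 0.21538256108760834), 0.02017785795032978)
flange ((0.4405326247215271, 0.21542242169380188), 0.03239843249320984)
```

>>> servo_tool([
  {"x":0.02,"y":-0.002,"z":-0.03,"turn":0.0,"gripper":0.0},
  {"x":0.044,"y":-0.004,"z":-0.06,"turn":0.0,"gripper":0.0},
  {"x":0.044,"y":-0.004,"z":-0.1,"turn":0.0,"gripper":0.0},
  {"x":0.044,"y":-0.004,"z":-0.14,"turn":0.0,"gripper":0.0},
  {"x":0.044,"y":-0.004,"z":-0.17,"turn":0.0,"gripper":0.0},
  {"x":0.044,"y":-0.004,"z":-0.2,"turn":0.0,"gripper":0.0},
  {"x":0.044,"y":-0.004,"z":-0.222,"turn":0.0,"gripper":0.0},
  {"x":0.044,"y":-0.004,"z":-0.222,"turn":0.0,"gripper":0.0},
  {"x":0.044,"y":-0.004,"z":-0.222,"turn":0.0,"gripper":1.0},
  {"x":0.044,"y":-0.004,"z":-0.222,"turn":0.0,"gripper":1.0},
  {"x":0.044,"y":-0.004,"z":-0.222,"turn":0.0,"gripper":1.0},
  {"x":0.044,"y":-0.004,"z":-0.222,"turn":0.0,"gripper":1.0},
], force=60)

```text
time_s: 2.87
tcp_pos: [0.4931, 0.0831, 0.1401]
orientation: [0.0, -0.069, 0.998, -0.0]
force: [0.3, -3.9, -4.1]
width: 0.245
gripper_force: 58.9
```

>>> servo_tool([
  {"x":0.0,"y":0.0,"z":0.0,"turn":0.0,"gripper":0.2},
  {"x":0.0,"y":0.0,"z":-0.003,"turn":0.0,"gripper":0.2},
  {"x":0.0,"y":0.0,"z":-0.006,"turn":0.0,"gripper":0.2},
  {"x":0.0,"y":0.0,"z":-0.006,"turn":0.0,"gripper":1.0},
  {"x":0.0,"y":0.0,"z":-0.006,"turn":0.0,"gripper":1.0},
  {"x":0.0,"y":0.0,"z":-0.006,"turn":0.0,"gripper":1.0},
], force=60)

```text
time_s: 3.37
tcp_pos: [0.4942, 0.0832, 0.1342]
orientation: [0.001, -0.07, 0.998, -0.001]
force: [0.9, -4.5, 4.6]
width: 0.243
gripper_force: 58.5
```

>>> servo_tool([
  {"x":0.0045,"y":0.0006,"z":-0.002,"turn":0.0,"gripper":1.0},
  {"x":0.0094,"y":0.0013,"z":-0.0046,"turn":0.0,"gripper":1.0},
  {"x":0.0148,"y":0.0021,"z":-0.008,"turn":0.0,"gripper":1.0},
  {"x":0.021,"y":0.003,"z":-0.0128,"turn":0.0,"gripper":1.0},
  {"x":0.0268,"y":0.0038,"z":-0.0183,"turn":0.0,"gripper":1.0},
  {"x":0.032,"y":0.0045,"z":-0.0243,"turn":0.0,"gripper":1.0},
  {"x":0.033,"y":0.0047,"z":-0.026,"turn":0.0,"gripper":1.0},
  {"x":0.0335,"y":0.0047,"z":-0.0268,"turn":0.0,"gripper":1.0},
  {"x":0.0335,"y":0.0047,"z":-0.0268,"turn":0.0,"gripper":1.0},
])

```text
time_s: 4.12
tcp_pos: [0.5308, 0.0888, 0.109]
orientation: [0.004, -0.07, 0.998, 0.0]
force: [3.9, -3.5, 8.4]
width: 0.239
gripper_force: 59.2
```

>>> servo_tool([
  {"x":0.0015,"y":0.0002,"z":-0.002,"turn":0.0,"gripper":1.0},
  {"x":0.003,"y":0.0004,"z":-0.004,"turn":0.0,"gripper":1.0},
  {"x":0.003,"y":0.0004,"z":-0.004,"turn":0.0,"gripper":1.0},
])

```text
time_s: 4.37
tcp_pos: [0.5415, 0.0904, 0.1076]
orientation: [0.013, -0.069, 0.998, 0.001]
force: [18.8, 0.3, 7.0]
width: 0.122
gripper_force: 12.9
```

Run:
```python
from h import *
s=ctrl.observe();print(s['time_s'],s['tcp_pos'],s['force'])
grab('side','s1')
b=cv2.imread('pics/s1.png')[160:275,210:320]; cv2.imwrite('pics/s1c.png',cv2.resize(b,None,fx=5,fy=5,interpolation=cv2.INTER_CUBIC))
```

```text
4.3667 [0.5415 0.0904 0.1076] [18.7651  0.2647  7.0029]
```

View pics/s1c.png

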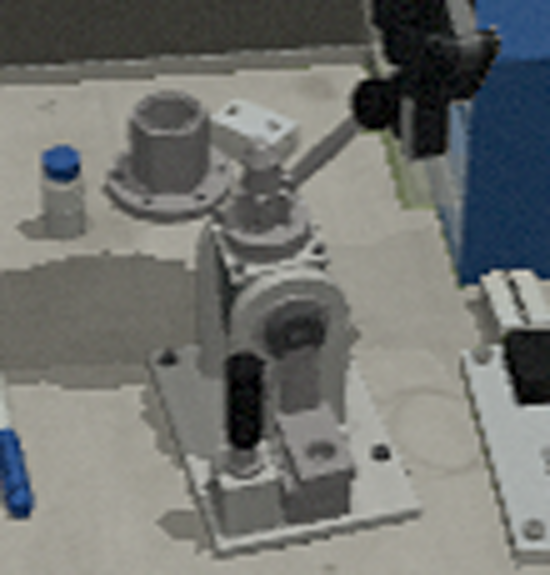

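The fingers slipped off on the ball's far side. The spindle looks upright, with the foot hole at (320,449) and the ball at (374,104) in the crop. I'll check both numerically.

Run:
```python
from h import *
_,_,m=load('s1')
S=lambda a,b:np.array((210+(a+.5)/5-.5,160+(b+.5)/5-.5))
I=lambda u,v:((u-210+.5)*5-.5,(v-160+.5)*5-.5)
X=np.array([.4689,.0365]);y=.1405;c,s=np.cos(y),np.sin(y)
w=lambda P:np.array([X[0]+c*P[0]-s*P[1],X[1]+s*P[0]+c*P[1],P[2]])
for q in(0,.05,.1,.15):
    a=.9-q; f=np.array([np.cos(q)*0-np.sin(q)*-.042,-.064,.08+np.cos(q)*-.042])
    print(q,'ball',I(*proj(w([.08*np.sin(a),.042,.08+.08*np.cos(a)]),m)),'foot',I(*proj(w(f),m)),'tip',I(*proj(w([-.075*np.sin(q),0,.08+.075*np.cos(q)]),m)))
print('foot meas',onplane(*S(320,449),.038,m),'pred',w([0,-.064,.038]))
```

```text
0 ball (np.float64(386.5193618092), np.float64(107.11841139692024)) foot (np.float64(311.80841499324924), np.float64(447.22095588652405)) tip (np.float64(273.5563612806335), np.float64(136.7863640325673))
0.05 ball (np.float64(381.1683509295967), np.float64(102.23607994309032)) foot (np.float64(316.5847475060205), np.float64(446.23735961636396)) tip (np.float64(264.7350860164205), np.float64(138.33854607385445))
0.1 ball (np.float64(375.4502159648994), np.float64(97.62749730560967)) foot (np.float64(321.34930460632785), np.float64(445.0779758154159)) tip (np.float64(255.9214383485728), np.float64(140.25862408710776))
0.15 ball (np.float64(369.3774747834355), np.float64(93.30704120591645)) foot (np.float64(326.0912155931281), np.float64(443.7456533356791)) tip (np.float64(247.14095916184715), np.float64(142.54181058131746))
foot meas [ 0.4812 -0.0284  0.038 ] pred [ 0.4779 -0.0269  0.038 ]
```

>>> servo_tool([
  {"x":0.006,"y":0.0,"z":0.004,"turn":0.0,"gripper":0.2},
  {"x":0.006,"y":0.0,"z":0.006,"turn":0.0,"gripper":0.2},
  {"x":0.0,"y":0.0,"z":0.03,"turn":0.0,"gripper":0.2},
  {"x":0.0,"y":0.0,"z":0.065,"turn":0.0,"gripper":0.2},
  {"x":-0.005,"y":-0.002,"z":0.07,"turn":0.0,"gripper":1.0},
  {"x":-0.005,"y":-0.002,"z":0.07,"turn":0.0,"gripper":1.0},
  {"x":-0.005,"y":-0.002,"z":0.07,"turn":0.0,"gripper":1.0},
  {"x":-0.005,"y":-0.002,"z":0.07,"turn":0.0,"gripper":1.0},
  {"x":-0.005,"y":-0.002,"z":0.057,"turn":0.0,"gripper":1.0},
  {"x":-0.005,"y":-0.002,"z":0.05,"turn":0.0,"gripper":1.0},
  {"x":-0.005,"y":-0.002,"z":0.046,"turn":0.0,"gripper":1.0},
  {"x":-0.005,"y":-0.002,"z":0.043,"turn":0.0,"gripper":1.0},
  {"x":-0.005,"y":-0.002,"z":0.043,"turn":0.0,"gripper":1.0},
])

```text
time_s: 5.5
tcp_pos: [0.5248, 0.0877, 0.1451]
orientation: [0.0, -0.07, 0.998, -0.0]
force: [0.6, 0.8, 0.7]
width: -0.001
gripper_force: 0.4
```

>>> servo_tool([
  {"x":0.0,"y":0.0,"z":-0.002,"turn":0.0,"gripper":1.0},
  {"x":0.0,"y":0.0,"z":-0.004,"turn":0.0,"gripper":1.0},
  {"x":0.0,"y":0.0,"z":-0.006,"turn":0.0,"gripper":1.0},
  {"x":0.0,"y":0.0,"z":-0.006,"turn":0.0,"gripper":1.0},
])

```text
time_s: 5.83
tcp_pos: [0.5281, 0.0882, 0.1416]
orientation: [0.004, -0.07, 0.998, 0.001]
force: [2.1, 0.6, 5.5]
width: -0.001
gripper_force: 2.9
```

>>> servo_tool([
  {"x":-0.004,"y":0.0,"z":-0.002,"turn":0.0,"gripper":1.0},
  {"x":-0.004,"y":0.0,"z":-0.004,"turn":0.0,"gripper":1.0},
  {"x":-0.004,"y":0.0,"z":-0.006,"turn":0.0,"gripper":1.0},
  {"x":-0.004,"y":0.0,"z":-0.007,"turn":0.0,"gripper":1.0},
])

```text
time_s: 6.17
tcp_pos: [0.5284, 0.0884, 0.1407]
orientation: [0.007, -0.07, 0.998, 0.002]
force: [-5.1, -1.0, 39.3]
width: 0.0
gripper_force: 19.7
```

```bash
cat > q.py <<'E'
from h import *
from scipy.optimize import least_squares
import sys
p,d,m=grab('side',sys.argv[1])
X=np.array([.4689,.0365]);y=.1405;c,s=np.cos(y),np.sin(y)
w=lambda P:np.array([X[0]+c*P[0]-s*P[1],X[1]+s*P[0]+c*P[1],P[2]])
# foot hole: spindle axis from cloud: points near the tip
W=world(d,m);L=(W[...,:2]-X)@np.array([[c,-s],[s,c]])
sel=(abs(L[...,1])<.012)&(abs(L[...,0])<.05)&(W[...,2]>.136)&(W[...,2]<.158)
print('spindle pts',sel.sum(),L[sel].mean(0),L[sel].min(0),L[sel].max(0),W[sel][:,2].max())
sel=(L[...,1]<-.045)&(L[...,1]>-.09)&(abs(L[...,0])<.03)&(W[...,2]>.034)&(W[...,2]<.046)&(L[...,0]>-.016)
Z=np.c_[L[sel],np.ones(sel.sum())];k,*_=np.linalg.lstsq(Z,W[sel][:,2],rcond=None)
print('foot n',sel.sum(),'x range',np.percentile(L[sel][:,0],[2,98]),'slope x (=tilt sign)',k)
E
python3 q.py s2; python3 -c "
from h import *
s=ctrl.observe();print(s['tcp_pos'],s['force'])"
```

```text
spindle pts 61 [-0.0019 -0.0045] [-0.0085 -0.0094] [0.0051 0.0039] 0.15464960211963366
foot n 119 x range [-0.012   0.0111] slope x (=tilt sign) [0.0303 0.0083 0.037 ]
[0.5284 0.0884 0.1408] [-4.0404 -0.828  33.8893]
```

>>> servo_tool([
  {"x":0.0,"y":0.0,"z":0.03,"turn":0.0,"gripper":1.0},
  {"x":0.0,"y":0.0,"z":0.07,"turn":0.0,"gripper":1.0},
  {"x":-0.01,"y":-0.01,"z":0.11,"turn":-0.12,"gripper":0.2},
  {"x":-0.02,"y":-0.025,"z":0.12,"turn":-0.24,"gripper":0.2},
  {"x":-0.03,"y":-0.04,"z":0.12,"turn":-0.36,"gripper":0.2},
  {"x":-0.04,"y":-0.055,"z":0.12,"turn":-0.48,"gripper":0.2},
  {"x":-0.05,"y":-0.07,"z":0.12,"turn":-0.6,"gripper":0.2},
  {"x":-0.06,"y":-0.085,"z":0.12,"turn":-0.72,"gripper":0.2},
  {"x":-0.07,"y":-0.1,"z":0.12,"turn":-0.84,"gripper":0.2},
  {"x":-0.072,"y":-0.117,"z":0.12,"turn":-0.96,"gripper":0.2},
  {"x":-0.072,"y":-0.117,"z":0.12,"turn":-1.08,"gripper":0.2},
  {"x":-0.072,"y":-0.117,"z":0.12,"turn":-1.2,"gripper":0.2},
  {"x":-0.072,"y":-0.117,"z":0.12,"turn":-1.32,"gripper":0.2},
  {"x":-0.072,"y":-0.117,"z":0.12,"turn":-1.44,"gripper":0.2},
  {"x":-0.072,"y":-0.117,"z":0.12,"turn":-1.56,"gripper":0.2},
  {"x":-0.072,"y":-0.117,"z":0.12,"turn":-1.571,"gripper":0.2},
  {"x":-0.072,"y":-0.117,"z":0.12,"turn":-1.571,"gripper":0.2},
])

```text
time_s: 7.63
tcp_pos: [0.4477, -0.0297, 0.2519]
orientation: [-0.0, 0.655, 0.756, -0.001]
force: [-0.5, -0.6, 0.2]
width: 0.4
gripper_force: 0.0
```

Run:
```python
from h import *
s=ctrl.observe();print(s['tcp_pos'],s['force'],s['joints'])
p,d,m=grab('wrist','w3');W=world(d,m)
X=np.array([.4689,.0365]);y=.1405;c,s_=np.cos(y),np.sin(y)
L=(W[...,:2]-X)@np.array([[c,-s_],[s_,c]])
sel=(W[...,2]>.088)&(W[...,2]<.1)&(abs(L[...,0]+.03)<.025)&(abs(L[...,1]+.064)<.025);print('pintop local',sel.sum(),L[sel].min(0),L[sel].max(0),cv2.minEnclosingCircle(L[sel].astype(np.float32)))
sel=(W[...,2]>.140)&(W[...,2]<.16)&(abs(L[...,0])<.03)&(abs(L[...,1])<.03);print('spindle',sel.sum(),L[sel].mean(0) if sel.sum() else 0,W[sel][:,2].max() if sel.sum() else 0)
print('pin pred px',proj([.4482,-.0311,.095],m),'foot',proj([.4779,-.0269,.038],m))
cv2.imwrite('pics/w3b.png',cv2.resize(cv2.imread('pics/w3.png'),(800,600),interpolation=cv2.INTER_CUBIC))
```

```text
[ 0.4477 -0.0297  0.2519] [-0.5283 -0.5708  0.1955] [-0.7165 -0.0666  0.6762  2.0604  0.0462  1.1351  0.0814]
pintop local 194 [-0.0351 -0.0712] [-0.0051 -0.039 ] ((-0.018598448485136032, -0.05457460135221481), 0.02067197673022747)
spindle 353 [0.0007 0.0007] 0.1556755823558293
pin pred px (np.float64(286.06978594614475), np.float64(191.693656220886)) foot (np.float64(311.5882113394469), np.float64(179.52104842883682))
```

View pics/w3b.png

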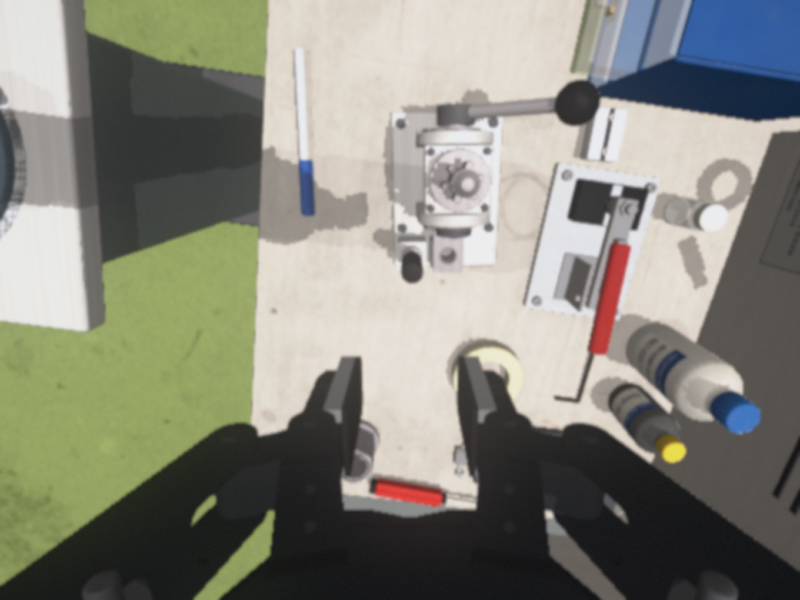

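The spindle is upright: its centre is within 1 mm and its top at 0.156. The pin's top disc is at about (412,273) and the foot hole at (448,255). I'll work out the offset more precisely.

Run:
```python
from h import *
p,d,m=load('w3')
k=lambda a,b:((a+.5)*.7-.5,(b+.5)*.7-.5)
print('pin',onplane(*k(412,273),.095,m),'foot',onplane(*k(448,255),.038,m),'tip',onplane(*k(468,184),.155,m),'ball',onplane(*k(578,103),.1297,m))
# dark pin blob extremes
g=p.max(-1);s=(g<60).astype(np.uint8);s[:, :270]=0;s[:,306:]=0;s[:170]=0;s[208:]=0
n,l,st,c=cv2.connectedComponentsWithStats(s)
for i in range(1,n):
    if st[i,4]>30:
        print(st[i],c[i])
        for v in range(st[i,1],st[i,1]+st[i,3]): u=np.where(l[v]==i)[0];print(v,u.min(),u.max(),end='; ')
a=cv2.resize(cv2.imread('pics/w3.png')[105:205,260:360],(600,600),interpolation=cv2.INTER_CUBIC);cv2.imwrite('pics/w3c.png',a)
```

```text
pin [ 0.4503 -0.03    0.095 ] foot [ 0.4798 -0.0252  0.038 ] tip [0.4701 0.0375 0.155 ] ball [0.526  0.0881 0.1297]
```

View pics/w3c.png

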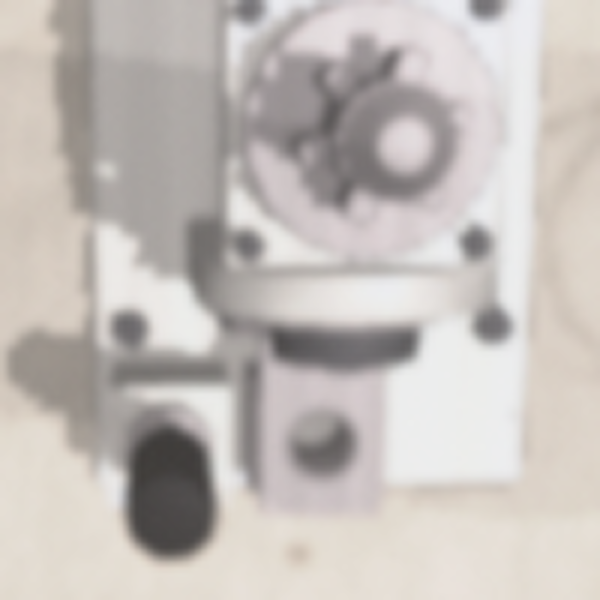

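>>> servo_tool([
  {"x":0.0025,"y":-0.0005,"z":-0.04,"turn":0.0,"gripper":0.2},
  {"x":0.0025,"y":-0.0005,"z":-0.08,"turn":0.0,"gripper":0.2},
  {"x":0.0025,"y":-0.0005,"z":-0.12,"turn":0.0,"gripper":0.2},
  {"x":0.0025,"y":-0.0005,"z":-0.15,"turn":0.0,"gripper":0.2},
  {"x":0.0025,"y":-0.0005,"z":-0.175,"turn":0.0,"gripper":0.2},
  {"x":0.0025,"y":-0.0005,"z":-0.192,"turn":0.0,"gripper":0.2},
  {"x":0.0025,"y":-0.0005,"z":-0.192,"turn":0.0,"gripper":0.2},
  {"x":0.0025,"y":-0.0005,"z":-0.192,"turn":0.0,"gripper":1.0},
  {"x":0.0025,"y":-0.0005,"z":-0.192,"turn":0.0,"gripper":1.0},
  {"x":0.0025,"y":-0.0005,"z":-0.192,"turn":0.0,"gripper":1.0},
  {"x":0.0025,"y":-0.0005,"z":-0.192,"turn":0.0,"gripper":1.0},
], force=50)

```text
time_s: 8.6
tcp_pos: [0.4506, -0.0301, 0.0612]
orientation: [-0.0, 0.656, 0.755, 0.0]
force: [-2.3, -2.3, -1.1]
width: 0.172
gripper_force: 48.7
```

>>> servo_tool([
  {"x":0.0,"y":0.0,"z":0.015,"turn":0.0,"gripper":1.0},
  {"x":0.0,"y":0.0,"z":0.03,"turn":0.0,"gripper":1.0},
  {"x":0.0,"y":0.0,"z":0.044,"turn":0.0,"gripper":1.0},
  {"x":0.015,"y":0.0022,"z":0.044,"turn":0.0,"gripper":1.0},
  {"x":0.0296,"y":0.0045,"z":0.044,"turn":0.0,"gripper":1.0},
  {"x":0.0296,"y":0.0045,"z":0.044,"turn":0.0,"gripper":1.0},
  {"x":0.0296,"y":0.0045,"z":0.044,"turn":0.0,"gripper":1.0},
])

```text
time_s: 9.18
tcp_pos: [0.4819, -0.0252, 0.1056]
orientation: [0.001, 0.656, 0.755, 0.001]
force: [-0.5, 0.1, -1.3]
width: 0.171
gripper_force: 48.8
```

Run:
```python
from h import *
s=ctrl.observe();print(s['tcp_pos'],s['force'])
grab('wrist','w4');a=cv2.resize(cv2.imread('pics/w4.png')[150:370,180:380],(545,600),interpolation=cv2.INTER_CUBIC)
grab('side','s4');b=cv2.imread('pics/s4.png')[180:280,220:305];b=cv2.resize(b,None,fx=3,fy=3,interpolation=cv2.INTER_CUBIC)
o=np.zeros((600,800,3),np.uint8);o[:,:545]=a;o[:300,545:800]=b;cv2.imwrite('pics/c4.png',o)
```

```text
[ 0.4819 -0.0252  0.1056] [-0.5361  0.0703 -1.2583]
```

View pics/c4.png

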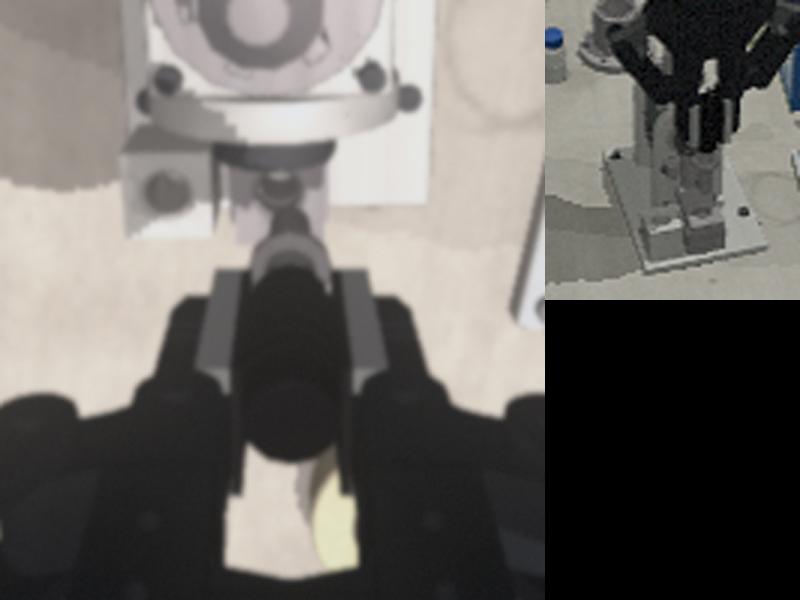

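The pin is held upright above the foot. In the composite, the foot hole is at (281,190) and the pin's nose tip at about (291,208).

Run:
```python
from h import *
p,d,m=load('w4')
k=lambda a,b:(180+(a+.5)/2.725-.5,150+(b+.5)/2.727-.5)
print('hole',onplane(*k(281,190),.038,m),'tip',onplane(*k(291,208),.054,m),'tip pred',np.array(proj([.4812,-.0252,.054],m)),k(291,208))
print('park',onplane(*k(168,192),.038,m))
X=np.array([.4701,.0375]);y=.1405;c,s=np.cos(y),np.sin(y)
for P in([0,-.064],[-.03,-.064]):print(X+[c*P[0]-s*P[1],s*P[0]+c*P[1]])
s=ctrl.observe();print(s['tcp_pos'],s['joint_vel'])
```

```text
hole [ 0.4802 -0.0243  0.038 ] tip [ 0.4826 -0.0229  0.054 ] tip pred [283.9101 228.8856] (286.4724770642202, 225.95764576457645)
park [ 0.4505 -0.029   0.038 ]
[ 0.4791 -0.0259]
[ 0.4494 -0.0301]
[ 0.4797 -0.0257  0.1046] [ 0.002   0.0022  0.0027  0.0144 -0.0003 -0.0005  0.0003]
```

>>> servo_tool([
  {"x":0.0,"y":0.0005,"z":-0.008,"turn":0.0,"gripper":1.0},
  {"x":0.0,"y":0.0005,"z":-0.014,"turn":0.0,"gripper":1.0},
  {"x":0.0,"y":0.0005,"z":-0.018,"turn":0.0,"gripper":1.0},
  {"x":0.0,"y":0.0005,"z":-0.022,"turn":0.0,"gripper":1.0},
  {"x":0.0,"y":0.0005,"z":-0.026,"turn":0.0,"gripper":1.0},
  {"x":0.0,"y":0.0005,"z":-0.03,"turn":0.0,"gripper":1.0},
])

```text
time_s: 9.78
tcp_pos: [0.48, -0.0252, 0.0738]
orientation: [-0.0, 0.656, 0.755, -0.0]
force: [-0.1, 0.3, -0.2]
width: 0.173
gripper_force: 48.9
```

>>> servo_tool([
  {"x":0.0,"y":0.0,"z":-0.004,"turn":0.0,"gripper":1.0},
  {"x":0.0,"y":0.0,"z":-0.008,"turn":0.0,"gripper":1.0},
  {"x":0.0,"y":0.0,"z":-0.0125,"turn":0.0,"gripper":1.0},
  {"x":0.0,"y":0.0,"z":-0.0135,"turn":0.0,"gripper":1.0},
  {"x":0.0,"y":0.0,"z":-0.0135,"turn":0.0,"gripper":1.0},
])

```text
time_s: 10.2
tcp_pos: [0.48, -0.0252, 0.0607]
orientation: [-0.0, 0.656, 0.755, -0.0]
force: [-0.6, -1.8, -1.6]
width: 0.171
gripper_force: 49.0
```

>>> servo_tool([
  {"x":0.0,"y":0.0,"z":0.0,"turn":0.0,"gripper":0.3},
  {"x":0.0,"y":0.0,"z":0.0,"turn":0.0,"gripper":0.2},
  {"x":0.0,"y":0.0,"z":0.0,"turn":0.0,"gripper":0.2},
  {"x":0.0,"y":0.0,"z":0.03,"turn":0.0,"gripper":0.2},
  {"x":0.0,"y":0.0,"z":0.07,"turn":0.0,"gripper":0.2},
  {"x":0.0,"y":0.0,"z":0.11,"turn":0.12,"gripper":0.0},
  {"x":0.0,"y":0.0,"z":0.15,"turn":0.24,"gripper":0.0},
  {"x":0.0,"y":0.0,"z":0.19,"turn":0.36,"gripper":0.0},
  {"x":-0.01,"y":0.025,"z":0.21,"turn":0.48,"gripper":-0.3},
  {"x":-0.02,"y":0.055,"z":0.21,"turn":0.6,"gripper":-0.3},
  {"x":-0.03,"y":0.085,"z":0.21,"turn":0.72,"gripper":-0.3},
  {"x":-0.04,"y":0.115,"z":0.21,"turn":0.84,"gripper":-0.3},
  {"x":-0.05,"y":0.145,"z":0.21,"turn":0.96,"gripper":-0.3},
  {"x":-0.06,"y":0.175,"z":0.21,"turn":1.08,"gripper":-0.3},
  {"x":-0.06,"y":0.205,"z":0.21,"turn":1.2,"gripper":-0.3},
  {"x":-0.06,"y":0.235,"z":0.21,"turn":1.32,"gripper":-0.3},
  {"x":-0.06,"y":0.235,"z":0.21,"turn":1.44,"gripper":-0.3},
  {"x":-0.06,"y":0.235,"z":0.21,"turn":1.56,"gripper":-0.3},
  {"x":-0.06,"y":0.235,"z":0.21,"turn":1.571,"gripper":-0.3},
  {"x":-0.06,"y":0.235,"z":0.21,"turn":1.571,"gripper":-0.3},
])

```text
time_s: 11.87
tcp_pos: [0.4205, 0.21, 0.2711]
orientation: [0.0, -0.069, 0.998, 0.0]
force: [0.7, 0.0, 0.2]
width: 0.646
gripper_force: 0.0
```

Run:
```python
from h import *
s=ctrl.observe();print(s['tcp_pos'],s['orientation'],s['joints'])
p,d,m=grab('wrist','w5');W=world(d,m)
C=np.array([.4405,.2154])
r=np.hypot(*(W[...,:2]-C).transpose(2,0,1))
sel=(W[...,2]>.042)&(W[...,2]<.050)&(r<.03);P=W[sel][:,:2];print('top',sel.sum(),np.median(W[sel][:,2]),cv2.minEnclosingCircle(P.astype(np.float32)))
fl=(W[...,2]>.005)&(W[...,2]<.012)&(r<.036);print('flange',fl.sum(),cv2.minEnclosingCircle(W[fl][:,:2].astype(np.float32)))
# hexagon fit: maximise inside count/edge: support widths by angle
H=cv2.convexHull(P.astype(np.float32)).reshape(-1,2)
from scipy.optimize import least_squares
best=[]
for a in np.arange(0,60,1.):
    n=np.array([[np.cos(np.deg2rad(a+60*k)),np.sin(np.deg2rad(a+60*k))] for k in range(6)])
    h=(H@n.T).max(0); w=h[:3]+h[3:]; best.append((np.sum(w),a,w*1000))
best.sort(key=lambda t:t[0]);
for b in best[:4]:print(b)
# bench-level neighbours
for nm,q in dict(vial=(.3845,.1852),blk=(.485,.243)).items():
    s_=(W[...,2]>.015)&(W[...,2]<.05)&(np.hypot(W[...,0]-q[0],W[...,1]-q[1])<.028)&(r>.034);print(nm,W[s_].min(0),W[s_].max(0),W[s_].mean(0),r[s_].min())
cab=(W[...,2]>.05)&(W[...,1]>.26);print('cab y min',np.percentile(W[cab][:,1],1) if cab.sum() else None)
# pin check
_,dt,mt=grab('top','t5');Wt=world(dt,mt);g=(np.hypot(Wt[...,0]-.4798,Wt[...,1]+.025)<.02)&(Wt[...,2]>.06);print('pin',g.sum(),np.median(Wt[g],0),Wt[g][:,2].max())
```

```text
[0.4205 0.21   0.2711] [ 0.0001 -0.0688  0.9976  0.0002] [-1.0026 -0.0179  0.4514  1.9862  0.0082  1.171   1.154 ]
top 362 0.04492272256204251 ((0.44063428044319153, 0.21547475457191467), 0.020210860297083855)
flange 889 ((0.44051992893218994, 0.21542000770568848), 0.032202187925577164)
(np.float64(0.10861198158690283), np.float64(29.0), array([36.4385, 35.8839, 36.2895]))
(np.float64(0.10886121361077986), np.float64(28.0), array([36.3966, 36.1062, 36.3584]))
(np.float64(0.1089509383058534), np.float64(30.0), array([36.6536, 35.9073, 36.3901]))
(np.float64(0.10924778433736762), np.float64(27.0), array([36.4216, 36.3176, 36.5086]))
vial [0.3741 0.1752 0.0153] [0.3943 0.1964 0.046 ] [0.3834 0.1861 0.0403] 0.052174554379350105
blk [0.4637 0.2211 0.015 ] [0.508  0.2638 0.0209] [0.4858 0.2422 0.017 ] 0.0382270751994607
cab y min 0.26050604837609864
pin 49 [ 0.4777 -0.0231  0.093 ] 0.10073220505907969
```

>>> servo_tool([
  {"x":0.0201,"y":0.0055,"z":-0.03,"turn":-0.1,"gripper":-0.3},
  {"x":0.0201,"y":0.0055,"z":-0.07,"turn":-0.164,"gripper":-0.3},
  {"x":0.0201,"y":0.0055,"z":-0.11,"turn":-0.164,"gripper":-0.3},
  {"x":0.0201,"y":0.0055,"z":-0.15,"turn":-0.164,"gripper":-0.3},
  {"x":0.0201,"y":0.0055,"z":-0.19,"turn":-0.164,"gripper":-0.3},
  {"x":0.0201,"y":0.0055,"z":-0.22,"turn":-0.164,"gripper":-0.3},
  {"x":0.0201,"y":0.0055,"z":-0.245,"turn":-0.164,"gripper":-0.3},
  {"x":0.0201,"y":0.0055,"z":-0.257,"turn":-0.164,"gripper":-0.3},
  {"x":0.0201,"y":0.0055,"z":-0.257,"turn":-0.164,"gripper":-0.3},
  {"x":0.0201,"y":0.0055,"z":-0.257,"turn":-0.164,"gripper":1.0},
  {"x":0.0201,"y":0.0055,"z":-0.257,"turn":-0.164,"gripper":1.0},
  {"x":0.0201,"y":0.0055,"z":-0.257,"turn":-0.164,"gripper":1.0},
  {"x":0.0201,"y":0.0055,"z":-0.257,"turn":-0.164,"gripper":1.0},
  {"x":0.0201,"y":0.0055,"z":-0.257,"turn":-0.164,"gripper":1.0},
], force=90)

```text
time_s: 13.13
tcp_pos: [0.4421, 0.2164, 0.0156]
orientation: [0.001, 0.012, 1.0, 0.001]
force: [0.1, 0.4, 5.6]
width: 0.403
gripper_force: 90.5
```

>>> servo_tool([
  {"x":0.0,"y":0.0,"z":0.02,"turn":0.0,"gripper":1.0},
  {"x":0.0,"y":0.0,"z":0.05,"turn":0.0,"gripper":1.0},
  {"x":0.0,"y":0.0,"z":0.09,"turn":0.0,"gripper":1.0},
  {"x":0.0,"y":0.0,"z":0.13,"turn":0.0,"gripper":1.0},
  {"x":0.0,"y":0.0,"z":0.165,"turn":0.0,"gripper":1.0},
  {"x":0.004,"y":-0.02,"z":0.18,"turn":0.0,"gripper":1.0},
  {"x":0.009,"y":-0.05,"z":0.18,"turn":0.0,"gripper":1.0},
  {"x":0.014,"y":-0.08,"z":0.18,"turn":0.0,"gripper":1.0},
  {"x":0.019,"y":-0.11,"z":0.18,"turn":0.0,"gripper":1.0},
  {"x":0.024,"y":-0.14,"z":0.18,"turn":0.0,"gripper":1.0},
  {"x":0.028,"y":-0.165,"z":0.18,"turn":0.0,"gripper":1.0},
  {"x":0.03,"y":-0.178,"z":0.18,"turn":0.0,"gripper":1.0},
  {"x":0.03,"y":-0.178,"z":0.18,"turn":0.0,"gripper":1.0},
  {"x":0.03,"y":-0.178,"z":0.18,"turn":0.0,"gripper":1.0},
])

```text
time_s: 14.3
tcp_pos: [0.4699, 0.0369, 0.1938]
orientation: [-0.0, 0.013, 1.0, 0.0]
force: [0.2, 0.1, -1.6]
width: 0.407
gripper_force: 90.4
```

```bash
cat > fl.py <<'E'
from h import *
from scipy.optimize import least_squares
import sys
s=ctrl.observe();T=s['tcp_pos'];print(T,s['orientation'],s['force'],s['joints'][6],s['width'])
for n in('wrist','side','top'):
    p,d,m=grab(n,n+sys.argv[1]);W=world(d,m)
    r=np.hypot(W[...,0]-T[0],W[...,1]-T[1])
    z=W[...,2]-T[2]
    sel=(r<.045)&(z>-.03)&(z<.002)&(d>0)   # flange region below fingertips
    print(n,sel.sum(),end=' ')
    if sel.sum()<20: print();continue
    h=np.histogram(z[sel],np.arange(-.03,.004,.002));print(h[0])
    q=(r<.045)&(abs(z+.006)<.004); P=W[q]
    if len(P)>15:
        print('  flange top z',np.median(P[:,2]),P.min(0),P.max(0),cv2.minEnclosingCircle(P[:,:2].astype(np.float32)))
E
python3 fl.py 6
```

```text
[0.4699 0.0369 0.1938] [-0.0003  0.0132  0.9999  0.0005] [ 0.1867  0.0687 -1.551 ] 1.4439549719246785 0.40671976808463695
wrist 4860 [   0    0    0    0    0    0   17   90  114  184 3153  548  159  179
  194  222]
  flange top z 0.1851490355802956 [0.4363 0.0056 0.1838] [0.4826 0.0692 0.1918] ((0.46822452545166016, 0.03749023750424385), 0.032055143266916275)
side 362 [  0   0   0   0   0   1   9  25  26  66 149  44  10   8  10  14]
  flange top z 0.18499504769753478 [0.4355 0.0022 0.1838] [0.4971 0.058  0.1917] ((0.467275470495224, 0.034733422100543976), 0.03291093185544014)
top 0
```

>>> servo_tool([
  {"x":0.002,"y":0.0002,"z":-0.01,"turn":0.0,"gripper":1.0},
  {"x":0.002,"y":0.0002,"z":-0.016,"turn":0.0,"gripper":1.0},
  {"x":0.002,"y":0.0002,"z":-0.021,"turn":0.0,"gripper":1.0},
  {"x":0.002,"y":0.0002,"z":-0.026,"turn":0.0,"gripper":1.0},
  {"x":0.002,"y":0.0002,"z":-0.03,"turn":0.0,"gripper":1.0},
  {"x":0.002,"y":0.0002,"z":-0.034,"turn":0.0,"gripper":1.0},
  {"x":0.002,"y":0.0002,"z":-0.037,"turn":0.0,"gripper":1.0},
])

```text
time_s: 15.03
tcp_pos: [0.4723, 0.0376, 0.1563]
orientation: [-0.0, 0.012, 1.0, -0.0]
force: [-0.2, 0.2, -2.6]
width: 0.405
gripper_force: 90.4
```

>>> servo_tool([
  {"x":0.0,"y":0.0,"z":-0.003,"turn":0.0,"gripper":1.0},
  {"x":0.0,"y":0.0,"z":-0.005,"turn":0.0,"gripper":1.0},
  {"x":0.0,"y":0.0,"z":-0.007,"turn":0.0,"gripper":1.0},
  {"x":0.0,"y":0.0,"z":-0.009,"turn":0.0,"gripper":1.0},
])

```text
time_s: 15.37
tcp_pos: [0.4728, 0.0376, 0.1492]
orientation: [-0.001, 0.012, 1.0, 0.0]
force: [-6.3, 0.3, 18.8]
width: 0.405
gripper_force: 92.7
```

>>> servo_tool([
  {"x":-0.001,"y":0.0,"z":-0.0005,"turn":-0.035,"gripper":1.0},
  {"x":-0.001,"y":0.0,"z":-0.001,"turn":-0.07,"gripper":1.0},
  {"x":-0.001,"y":0.0,"z":-0.001,"turn":-0.105,"gripper":1.0},
  {"x":-0.001,"y":0.0,"z":-0.001,"turn":-0.14,"gripper":1.0},
  {"x":-0.001,"y":0.0,"z":-0.001,"turn":-0.175,"gripper":1.0},
  {"x":-0.001,"y":0.0,"z":-0.001,"turn":-0.21,"gripper":1.0},
  {"x":-0.001,"y":0.0,"z":-0.001,"turn":-0.245,"gripper":1.0},
  {"x":-0.001,"y":0.0,"z":-0.001,"turn":-0.28,"gripper":1.0},
])

```text
time_s: 16.03
tcp_pos: [0.4729, 0.0362, 0.1493]
orientation: [0.001, 0.152, 0.988, -0.0]
force: [-3.3, -4.0, 12.1]
width: 0.406
gripper_force: 92.2
```

>>> servo_tool([
  {"x":-0.0004,"y":-0.0005,"z":-0.0003,"turn":-0.035,"gripper":1.0},
  {"x":-0.0004,"y":-0.0005,"z":-0.0003,"turn":-0.07,"gripper":1.0},
  {"x":-0.0005,"y":-0.0006,"z":-0.0003,"turn":-0.105,"gripper":1.0},
  {"x":-0.0005,"y":-0.0006,"z":-0.0003,"turn":-0.14,"gripper":1.0},
  {"x":-0.0006,"y":-0.0007,"z":-0.0003,"turn":-0.175,"gripper":1.0},
  {"x":-0.0006,"y":-0.0007,"z":-0.0003,"turn":-0.21,"gripper":1.0},
  {"x":-0.0007,"y":-0.0008,"z":-0.0003,"turn":-0.245,"gripper":1.0},
  {"x":-0.0007,"y":-0.0008,"z":-0.0003,"turn":-0.28,"gripper":1.0},
])

```text
time_s: 16.7
tcp_pos: [0.4724, 0.035, 0.1488]
orientation: [0.001, 0.289, 0.957, -0.0]
force: [-2.2, -3.5, 8.3]
width: 0.403
gripper_force: 91.8
```

>>> servo_tool([
  {"x":-0.0004,"y":0.0,"z":-0.001,"turn":-0.03,"gripper":1.0},
  {"x":-0.0005,"y":0.0,"z":-0.0015,"turn":-0.06,"gripper":1.0},
  {"x":-0.0005,"y":0.0,"z":-0.0015,"turn":-0.09,"gripper":1.0},
  {"x":-0.0006,"y":0.0,"z":-0.0015,"turn":-0.12,"gripper":1.0},
  {"x":-0.0006,"y":0.0,"z":-0.0015,"turn":-0.15,"gripper":1.0},
  {"x":-0.0008,"y":0.0,"z":-0.0015,"turn":-0.18,"gripper":1.0},
  {"x":-0.0008,"y":0.0,"z":-0.0015,"turn":-0.21,"gripper":1.0},
  {"x":-0.001,"y":0.0,"z":-0.0015,"turn":-0.24,"gripper":1.0},
])

```text
time_s: 17.37
tcp_pos: [0.4709, 0.0355, 0.1456]
orientation: [0.001, 0.401, 0.916, -0.0]
force: [1.4, -2.8, -1.4]
width: 0.406
gripper_force: 90.4
```

It dropped into mesh: z fell 3 mm and the force vanished. Next I press straight down.

>>> servo_tool([
  {"x":0.0,"y":0.0,"z":-0.003,"turn":0.0,"gripper":1.0},
  {"x":0.0,"y":0.0,"z":-0.006,"turn":0.0,"gripper":1.0},
  {"x":0.0,"y":0.0,"z":-0.009,"turn":0.0,"gripper":1.0},
  {"x":0.0,"y":0.0,"z":-0.012,"turn":0.0,"gripper":1.0},
  {"x":0.0,"y":0.0,"z":-0.0135,"turn":0.0,"gripper":1.0},
])

```text
time_s: 17.78
tcp_pos: [0.4711, 0.0353, 0.1342]
orientation: [0.0, 0.4, 0.917, -0.0]
force: [-7.0, -4.3, 20.8]
width: 0.409
gripper_force: 93.2
```

>>> servo_tool([
  {"x":-0.0005,"y":0.0003,"z":-0.0015,"turn":0.0,"gripper":1.0},
  {"x":-0.0005,"y":0.0003,"z":-0.0025,"turn":0.0,"gripper":1.0},
  {"x":-0.0005,"y":0.0003,"z":-0.0025,"turn":0.0,"gripper":1.0},
])

```text
time_s: 18.03
tcp_pos: [0.4711, 0.0353, 0.1322]
orientation: [0.001, 0.4, 0.917, -0.0]
force: [-5.6, -4.0, 19.4]
width: 0.401
gripper_force: 93.4
```

```bash
python3 fl.py 7
```

```text
[0.4711 0.0353 0.1322] [ 0.0005  0.3995  0.9167 -0.0001] [-5.6444 -3.9603 19.3906] 0.7639185729172543 0.401319925053701
wrist 4464 [  76   12    0    0    0    0    7   69   86  170 3011  559  101  106
  122  145]
  flange top z 0.12359422763532575 [0.4384 0.0135 0.1222] [0.4958 0.0693 0.1302] ((0.4701448082923889, 0.03755314648151398), 0.03210873901844025)
side 412 [ 49  18   6   1   0   1   7  16  27  71 126  47  13   7   9  14]
  flange top z 0.12363274310921729 [0.4369 0.0026 0.1222] [0.4998 0.0535 0.13  ] ((0.46793851256370544, 0.034091200679540634), 0.03193703666329384)
top 0
```

>>> servo_tool([
  {"x":0.0,"y":0.0,"z":0.002,"turn":0.0,"gripper":1.0},
  {"x":0.0,"y":0.0,"z":0.002,"turn":0.0,"gripper":0.0},
  {"x":0.0,"y":0.0,"z":0.002,"turn":0.0,"gripper":-0.3},
  {"x":0.0,"y":0.0,"z":0.003,"turn":0.0,"gripper":-0.3},
  {"x":0.0,"y":0.0,"z":0.006,"turn":0.0,"gripper":-0.3},
  {"x":0.0,"y":0.0,"z":0.03,"turn":0.0,"gripper":-0.3},
  {"x":0.0,"y":0.0,"z":0.06,"turn":0.0,"gripper":-0.3},
  {"x":0.0,"y":0.0,"z":0.1,"turn":0.0,"gripper":-0.3},
  {"x":0.0,"y":0.0,"z":0.14,"turn":0.0,"gripper":-0.3},
  {"x":-0.02,"y":0.0,"z":0.17,"turn":0.0,"gripper":-0.3},
  {"x":-0.04,"y":0.0,"z":0.17,"turn":0.0,"gripper":-0.3},
  {"x":-0.04,"y":0.0,"z":0.17,"turn":0.0,"gripper":-0.3},
])

```text
time_s: 19.18
tcp_pos: [0.4282, 0.0379, 0.3013]
orientation: [-0.0, 0.4, 0.917, 0.003]
force: [-0.1, -0.5, -0.6]
width: 0.65
gripper_force: 0.0
```

Run:
```python
from h import *
s=ctrl.observe();print(s['time_s'],s['tcp_pos'],s['force'])
for n in('wrist','side'):
    p,d,m=grab(n,n+'8');W=world(d,m);r=np.hypot(W[...,0]-.4701,W[...,1]-.0375);z=W[...,2]
    f=(r<.04)&(abs(z-.124)<.004);t=(r<.024)&(abs(z-.162)<.006)
    for k,q in(('flange',f),('top',t)):
        if q.sum()>15:
            P=W[q];k_,*_=np.linalg.lstsq(np.c_[P[:,:2]-[.47,.0375],np.ones(len(P))],P[:,2],rcond=None);print(n,k,len(P),np.median(P[:,2]),k_,cv2.minEnclosingCircle(P[:,:2].astype(np.float32)))
    g=(np.hypot(W[...,0]-.4798,W[...,1]+.025)<.013)&(z>.05)&(z<.11);print(n,'pin',g.sum(),W[g].mean(0) if g.sum() else '',np.percentile(z[g],97) if g.sum() else '')
```

```text
19.1833 [0.4282 0.0379 0.3013] [-0.0943 -0.511  -0.6212]
wrist flange 1218 0.1229217127481339 [-0.0001 -0.      0.123 ] ((0.470174640417099, 0.03700656443834305), 0.0321308933198452)
wrist top 628 0.1606916231112242 [ 0.0016 -0.0036  0.1604] ((0.4702565670013428, 0.03730853274464607), 0.0204102024435997)
wrist pin 245 [ 0.4784 -0.0229  0.0834] 0.09495001591805247
side flange 277 0.12246302502589007 [ 0.0013 -0.0003  0.1227] ((0.46846336126327515, 0.03340201824903488), 0.03240777552127838)
side top 126 0.1596676329217312 [0.0039 0.002  0.1594] ((0.4677879512310028, 0.03590313345193863), 0.02095518633723259)
side pin 142 [ 0.4778 -0.0316  0.0772] 0.09438950075608935
```

The chuck sits level and home, the pin top is at 0.095, and the gripper is clear. I'm handing the job in.

```bash
python3 -c "
from bench import ctrl
print(ctrl.finish_job())"
```

```text
the job is handed in; nothing more can be done
None
```

I handed the job in at about 19 s of the 62 s limit, with the head upright, the pin fully down in the lock hole and the wide chuck home on the shoulder, all confirmed by camera; the hand-in call returned no verdict.

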